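# Roll the drive sleeve onto the marking-out line

### The job

On the rubber marking-out board lies a steel drive sleeve. Without gripping or lifting it, push its upper half sideways with the fingertips so that it rolls across the board, and leave it lying still along the white line, centred over it, ready to be marked out. Leave the piston on the board, the spray can and the screwdriver alone.

Things in the scene. Friction and masses are not known exactly. Their poses are not given: they have to be found in the camera images.
- board: Fixed flat board on the bench, faced with black rubber: 260 mm (its x) by 360 mm (its y), 16 mm thick, a rivet in each corner. Origin at the centre of its underside; z up. It may stand anywhere within some 6 cm, turned up to 15 degrees. Pushed slowly (25 mm/s or less), the sleeve stops within 3 mm once the push ends; fingertips 4 to 8 mm above its axis roll it well, much higher ones may jam on it.
- line_mid (a point): Middle of the painted white line on the board's top face, 16 mm above the board's origin. The line is 4 mm wide, 240 mm long and runs along this point's x axis (the board's x); y is across the line, z up.
- shaft: Drive sleeve: plain steel cylinder, diameter 36 mm, length 110 mm, about 0.45 kg, oily (friction about 0.12), lying on the board. Origin at the middle of its axis, 18 mm above the board's top; x along the cylinder, y and z turn as it rolls (z up at first). Starts within 3 degrees of parallel to the line, 75 to 105 mm to either side of it, within 30 mm of its middle lengthwise.
- piston: Bystander: an engine piston of bare aluminium, diameter 44 mm, 42 mm high, 0.14 kg, standing on the board on the other side of the white line from the sleeve, 75 to 105 mm from the line. Origin at the centre of its underside.
- spray_can: Bystander: a metal spray can, diameter 66 mm, 170 mm high, standing on the bench left of the board. Origin at the centre of its underside.
- screwdriver: Bystander: a screwdriver about 0.2 m long, lying on the bench right of the board. Its x axis runs along it.
Not all that is in view belongs to the job. There is more than one size of the shaft; the job needs the smaller.

How it is judged:
On the way:
1. the sleeve rolls over by at least 0.4 of a turn while lying on the board (it is not merely slid) (angle between shaft's own z axis and vertical above 2.5 rad).
At the end, for the whole second after the job is handed in: The sleeve lies at rest on the board over the white line: the middle of its axis within 6 mm of the line sideways and within 60 mm of the line's middle lengthwise, its axis within 0.1 rad of the line's direction. Piston, spray can and screwdriver are where they were (within 10, 10 and 15 mm) (y of shaft in the frame of board between -0.006 and 0.006 m and x of shaft in the frame of board between -0.06 and 0.06 m and angle between the x axis of shaft and the x axis of board, either way round below 0.1 rad and z of shaft in the frame of board between 0.03 and 0.038 m and linear speed of shaft below 0.01 m/s and distance of each of piston, spray_can from where it was at the start of the episode below 0.01 m and distance of screwdriver from where it was at the start of the episode below 0.015 m); the robot touches nothing.
It fails at once if the sleeve is lifted more than 8 mm off the board, or falls off it (z of shaft in the frame of board above 0.042 m or z of shaft in the frame of board below 0.02 m).
It fails at once if the sleeve is tilted out of level (stood or tipped up on an end) (angle between shaft's own x axis and vertical below 1.35 rad or angle between shaft's own x axis and vertical above 1.79 rad).
It fails at once if a bystander (piston, spray can, screwdriver) is pushed away by more than 20 mm (distance of any of piston, spray_can, screwdriver from where it was at the start of the episode above 0.02 m).
It fails at once if the fingertips push the sleeve well below its middle height, or straddle it to pinch it (contact force between the fingers and shaft above 0.5 N and height (world z) of the grasp point below 0.042 m).
It also fails if it takes over 48 s, if anything falls off the work surface, if the arm or the gripper's body presses on something with over 40 N, if the wrist force passes 120 N, or if a joint passes its speed limit or range.

### The arm

A 6-joint arm with a two-finger parallel gripper is mounted at the origin on the work surface. World frame = base frame: x ahead of the robot, y to its left, z up, the work surface at z = 0. Lengths are in m, angles in rad, forces in N, time in s.
With the tool pointing down it reaches from about 0.15 to 0.775 m from the base axis. Payload 6.1 kg.
Tool frame: the origin (TCP) lies midway between the tips of the shut fingers; the grasp point (between the pads) lies 19 mm behind it; z points along the fingers, y is the line along which they close (so a half turn about z gives the same grasp; the last joint's range is limited). The gripper opens to 85 mm and grips with 20 to 120 N. Pads are 22 mm wide; open, the fingers measure 114 mm over their backs; the gripper's body (76 mm by 85 mm) begins 54 mm behind the grasp point. The pads swing forward as they close: fully open they stand 13 mm farther back than shut.
Start: joints at [1.258, 0.126, -0.04, 1.405, 0, 1.571], TCP at [0.162, 0.5, 0.231] pointing down, gripper open.
Joint ranges: [-2.72, 2.72], [-0.95, 1.95], [-1.27, 1.35], [-1.78, 2.02], [-1.46, 1.47], [-3.14, 3.14]. Speed limits (rad/s): [2.39, 2.39, 3.01, 3.14, 3.14, 3.14].

### API

Orientations are given as a unit quaternion [x, y, z, w].
In Python, from rig import get_state, cams, robot gives the robot as it stands. The module is installed in compiled form; this text tells all that it offers.
- The arm moves only by the tool move_arm, never from a script. Its argument "targets" is a list that holds one entry, the list of rows, each a list of 6 numbers: the shift along the tool's x, y, z as a fraction of full scale, then the turn, a rotation vector about the tool's x, y, z as a fraction of full scale. A call has exactly 10 rows; each row is the pose to reach, as a shift and turn from the pose commanded when the call began, along the tool's axes at that moment, turning the shorter way round; what a row does not reach only later rows make up. Full scale, the value 1, is 150 mm for a shift and 360 degrees for a turn. A row lasts 1/10 s, in which the tool goes at most 50 mm and 8.59 degrees, less where a joint would pass 70% of its speed; a pose out of reach is approached as far as the arm can. A call with a number of a shift or a turn outside -1 to 1 is refused whole. A call with a gripper value outside its range is refused whole. "hand" is the finger opening in mm, from 0 to 85.4, set as the call begins (left out, the last holds). The fingers move at their own pace and stop on an object; the grip force is fixed at half the most. Time passes only in rows, so rows that repeat a pose let the fingers close, or fill a call up. It gives the time, the measured TCP pose, the force, the opening and the grip force at its end, in the units of the state.
- get_state(): the state, without advancing time (a new reading comes with each control period).
- cams.read_camera(name): name is "scene" or "side" or "wrist"; returns a dict with "image" (480x640x3 uint8, red, green, blue), "intrinsics" (3x3 intrinsics, pixels), "extrinsics" (4x4, takes a point from camera to world coordinates). Camera axes: x right, y up, looking along -z (the intrinsics and any distortion apply to the point x, -y, -z); pixel columns grow to the right and rows downward; lengths in m; the calibration is good to about 2 mm. A picture is of the moment at which its call begins. There is no depth.
- robot.hand_in(): hands the job in; it is judged then, once.
The state is a dict: "t": time; "joints": joint angles; "qvel": joint speeds; "tau": joint torques, N m; "ee_pos": TCP position; "orientation": TCP orientation; "force": force on the tool from outside, world axes, zero at the start; "torque": the same for the moment, N m; "grip_width": finger opening in m; "finger_force": force on a finger pad.
Only numpy, scipy, OpenCV 4.12 (cv2) and the standard library are available. Lean on these libraries where they do the work, as an engineer would, in place of code of your own. Each camera call takes 0.05 s, during which the arm holds its last target. There are 200 camera calls.

## Working session

There is one attempt and no reset: what is moved stays moved. The work goes in short steps, Python scripts to look and compute and a tool call to move; the robot and the scene stay as the last step left them, time stands still between calls to the robot, and variables do not carry over. Pictures are saved under pics/ and viewed, at most 10 in all, crops included, and the job is handed in when it is done.

Besides the shell and the picture viewer there is one more tool, called after "Emit:" as name(argument=value, ...) on one line, values as JSON. move_arm: Moves the arm, as the interface text tells. Shift numbers are shares of 150 mm and turn numbers shares of 360 degrees, none past 1 either way. Its arguments: {"type":"object","properties":{"targets":{"type":"array","items":{"type":"array","items":{"type":"array","items":{"type":"number","minimum":-1,"maximum":1}}}},"hand":{"type":"number"}},"required":["targets"]}

```bash
mkdir -p pics
cat > h.py <<'E'
import numpy as np, cv2
from rig import get_state, cams, robot
def snap(n,f):
    c=cams.read_camera(n); cv2.imwrite(f'pics/{f}.png',c['image'][:,:,::-1]); np.savez(f'pics/{f}.npz',**{k:np.array(c[k]) for k in('intrinsics','extrinsics')}); 
    return c
def ray(f,uv):
    d=np.load(f'pics/{f}.npz');K=d['intrinsics'];E=d['extrinsics']
    p=np.linalg.inv(K)@[uv[0],uv[1],1]; return E[:3,3],E[:3,:3]@[p[0],-p[1],-p[2]]
def onz(f,uv,z):
    o,r=ray(f,uv); return o+r*(z-o[2])/r[2]
def tri(f1,a,f2,b):
    o1,r1=ray(f1,a);o2,r2=ray(f2,b);s=np.linalg.lstsq(np.c_[r1,-r2],o2-o1,rcond=None)[0]
    p,q=o1+r1*s[0],o2+r2*s[1]; return (p+q)/2,np.linalg.norm(p-q)
E
python3 - <<'E'
from h import *
for n in('scene','side'):
    c=snap(n,n+'0'); print(c.keys(),np.round(c['extrinsics'],3).tolist())
s=get_state();print(s)
a=cv2.imread('pics/scene0.png');b=cv2.imread('pics/side0.png')
E
```

```text
dict_keys(['image', 'intrinsics', 'extrinsics']) [[-0.234, -0.619, 0.75, 1.326], [0.972, -0.159, 0.172, 0.197], [0.013, 0.769, 0.639, 0.773], [0.0, 0.0, 0.0, 1.0]]
dict_keys(['image', 'intrinsics', 'extrinsics']) [[0.986, 0.086, -0.143, 0.345], [-0.167, 0.485, -0.859, -1.09], [-0.005, 0.87, 0.492, 0.689], [0.0, 0.0, 0.0, 1.0]]
{'t': 0.1, 'joints': array([ 1.25803369e+00,  1.26321682e-01, -4.05058412e-02,  1.40540936e+00,
        4.09230297e-05,  1.57080332e+00]), 'qvel': array([-0.00037953, -0.00112695,  0.0029674 ,  0.0016507 , -0.00050904,
       -0.00072184]), 'tau': array([ 1.15814131e-03, -4.36899555e+01,  3.53608418e+01,  1.35329808e-02,
        1.95813836e-04, -5.12550940e-06]), 'ee_pos': array([0.16141031, 0.49918009, 0.23060583]), 'orientation': array([ 1.55748139e-01,  9.87796537e-01, -7.08303757e-04, -1.32389051e-04]), 'force': array([ 0.79430414, -0.33170147, -1.5090925 ]), 'torque': array([-0.012535  ,  0.02851201, -0.016282  ]), 'finger_force': 0.0, 'grip_width': 0.0854350963401258}
```

View pics/scene0.png

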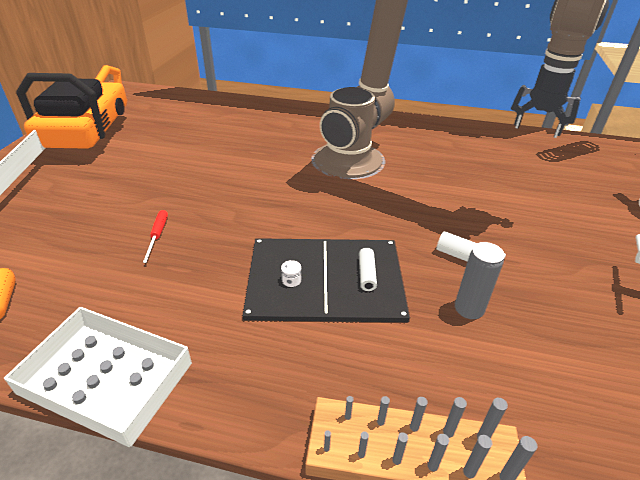

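View pics/side0.png

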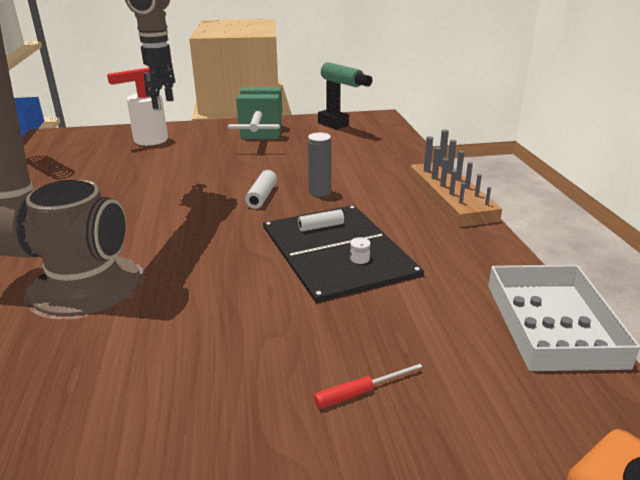

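The scene picture shows two sleeves: one on the board at (368,270), which also appears in side at (321,220), and a larger one on the bench at about (457,247) in scene and (262,189) in side. The one on the board fits the description: it is smaller, lies on the rubber and is roughly parallel to the line. The piston is at (291,273) and the line runs from (325,242) to (325,313). I'll confirm with a crop.

Run:
```python
from h import *
a=cv2.imread('pics/scene0.png')[230:330,235:435];b=cv2.imread('pics/side0.png')[195:305,255:430]
a=cv2.resize(a,(800,400),interpolation=cv2.INTER_CUBIC)   # x4
b=cv2.resize(b,None,fx=4,fy=4,interpolation=cv2.INTER_CUBIC)
cv2.imwrite('pics/cropA.png',a);cv2.imwrite('pics/cropB.png',b)
```

```text
(no output)
```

View pics/cropA.png

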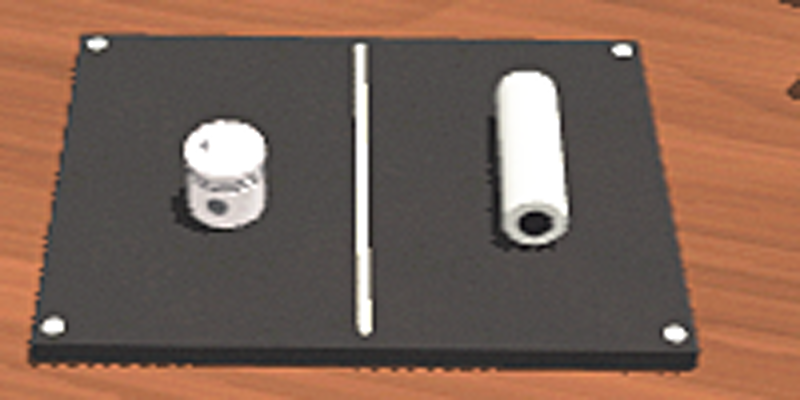

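View pics/cropB.png

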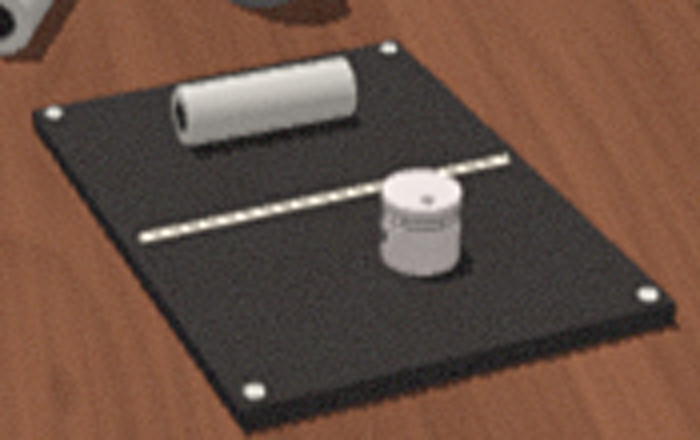

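The crops confirm it: a small hollow sleeve on the board, about 75–100 mm from the line, with the piston on the other side. Next I triangulate.

```bash
cat >> h.py <<'E'
A=lambda u,v:(235+(u+.5)/4-.5,230+(v+.5)/4-.5)
B=lambda u,v:(255+(u+.5)/4-.5,195+(v+.5)/4-.5)
E
python3 - <<'E'
from h import *
np.set_printoptions(precision=4,suppress=True)
P={}
for n,a,b in [('L-',(360,45),(146,237)),('L+',(364,332),(504,158)),('r1',(97,43),(254,391)),('r2',(622,50),(54,113)),('r3',(53,326),(648,294)),('r4',(675,333),(389,48)),('pist top',(226,150),(421,187))]:
    P[n]=tri('scene0',A(*a),'side0',B(*b)); print(n,*P[n])
m=(P['L-'][0]+P['L+'][0])/2; d=P['L+'][0]-P['L-'][0]; print('len',np.linalg.norm(d),'mid',m,'deg',np.degrees(np.arctan2(d[1],d[0])))
rs=[P[k][0] for k in('r1','r2','r3','r4')]; c=np.mean(rs,axis=0); e=rs[2]+rs[3]-rs[0]-rs[1]; f=rs[1]+rs[3]-rs[0]-rs[2]
print('riv mid',c,np.degrees(np.arctan2(e[1],e[0])),np.degrees(np.arctan2(-f[0],f[1])))
x=np.array([*d[:2]])/np.hypot(*d[:2]); y=np.array([-x[1],x[0]])
for n,p in [('sl +end',onz('scene0',A(535,222),.034)),('sl -end',onz('side0',B(183,113),.034)),('piston',P['pist top'][0])]:
    q=p[:2]-c[:2]; print(n,p,'board',q@x,q@y)
E
```

```text
L- [0.4538 0.0213 0.0183] 0.002457557556975916
L+ [0.6826 0.0759 0.0168] 0.0014374439586797025
r1 [ 0.4913 -0.1418  0.0173] 0.0008551824043750383
r2 [0.4147 0.1845 0.0171] 0.0008489331425720908
r3 [ 0.721  -0.0879  0.0173] 0.00047574247551217323
r4 [0.6444 0.2383 0.0173] 0.0013696285931555233
pist top [ 0.6069 -0.022   0.0591] 0.0013016197478781682
len 0.23522658342077118 mid [0.5682 0.0486 0.0175] deg 13.420272184931095
riv mid [0.5679 0.0483 0.0173] 13.188781815209994 13.21400153021651
sl +end [0.596 0.154 0.034] board 0.05194640887008481 0.09632006640658627
sl -end [0.4921 0.1377 0.034 ] board -0.05289717151670904 0.10452821558732342
piston [ 0.6069 -0.022   0.0591] board 0.021714407301775488 -0.07741107211902491
```

```bash
cat >> h.py <<'E'
from scipy.spatial.transform import Rotation as R
C=np.array([.568,.0484]); TH=np.radians(13.2); bx=np.array([np.cos(TH),np.sin(TH)]); by=np.array([-bx[1],bx[0]])
w2b=lambda p:np.array([(np.array(p)[:2]-C)@bx,(np.array(p)[:2]-C)@by])
b2w=lambda x,y,z:np.r_[C+x*bx+y*by,z]
def plan(x,y,z):
    "shift (fractions) to a board-frame x,y, world z with tool y along board x, and turn"
    s=get_state(); r=R.from_quat(s['orientation']); t=b2w(x,y,z)
    d=r.inv().apply(t-s['ee_pos'])/.15
    best=min((R.from_matrix(np.c_[k*np.r_[by,0],k*np.r_[bx,0],[0,0,-1]]) for k in(1,-1)),key=lambda q:(r.inv()*q).magnitude())
    print('t',s['t'],'tcp board',w2b(s['ee_pos']),s['ee_pos'],'shift',np.round(d,4),'turn',np.round((r.inv()*best).as_rotvec()/(2*np.pi),4))
E
python3 - <<'E'
from h import *
np.set_printoptions(precision=4,suppress=True)
p=onz('scene0',(473,313),0);print('can front base',p,w2b(p)); p=onz('scene0',(487,249),.17);print('can top',p,w2b(p))
plan(0,.15,.231)
E
```

```text
can front base [ 0.5905  0.3896 -0.    ] [0.0999 0.327 ]
can top [0.5715 0.3789 0.17  ] [0.0789 0.321 ]
t 0.1 tcp board [-0.2929  0.5317] [0.1614 0.4992 0.2306] shift [-2.9869 -1.1693 -0.0011] turn [-0.0002  0.0001  0.1636]
```

Emit:
move_arm(targets=[[[-0.03,-0.01,0,0,0,0],[-0.12,-0.05,0,0,0,0],[-0.25,-0.1,0,0,0,0],[-0.38,-0.15,0,0,0,0],[-0.5,-0.2,0,0,0,0],[-0.62,-0.25,0,0,0,0],[-0.74,-0.3,0,0,0,0],[-0.86,-0.34,0,0,0,0],[-0.95,-0.38,0,0,0,0],[-1,-0.39,0,0,0,0]]], hand=60)

```text
t: 1.1
ee_pos: [0.2873, 0.3963, 0.2314]
orientation: [0.157, 0.988, -0.0, 0.0]
force: [-1.2, 0.1, 0.4]
grip_width: 0.0602
finger_force: 0.0
```

Emit:
move_arm(targets=[[[-0.03,-0.01,0,0,0,0],[-0.12,-0.05,0,0,0,0],[-0.25,-0.1,0,0,0,0],[-0.38,-0.15,0,0,0,0],[-0.5,-0.2,0,0,0,0],[-0.62,-0.25,0,0,0,0],[-0.74,-0.3,0,0,0,0],[-0.86,-0.34,0,0,0,0],[-0.95,-0.38,0,0,0,0],[-1,-0.39,0,0,0,0]]])

```text
t: 2.1
ee_pos: [0.4115, 0.2953, 0.2312]
orientation: [0.156, 0.988, -0.0, -0.0]
force: [-0.6, 1.1, -0.2]
grip_width: 0.0602
finger_force: 0.0
```

Emit:
move_arm(targets=[[[-0.03,-0.01,0,0,0,0.01],[-0.12,-0.05,0,0,0,0.03],[-0.25,-0.1,0,0,0,0.05],[-0.38,-0.15,0,0,0,0.07],[-0.5,-0.2,0,0,0,0.09],[-0.62,-0.25,0,0,0,0.11],[-0.74,-0.3,0,0,0,0.13],[-0.86,-0.34,0,0,0,0.15],[-0.95,-0.38,0,0,0,0.16],[-0.99,-0.39,0,0,0,0.164]]])

```text
t: 3.1
ee_pos: [0.5349, 0.1941, 0.231]
orientation: [0.623, 0.782, -0.0, -0.0]
force: [0.4, 0.5, 0.0]
grip_width: 0.0603
finger_force: 0.0
```

Run:
```python
from h import *
np.set_printoptions(precision=4,suppress=True)
plan(0,.15,.231); print(get_state()['grip_width'])
snap('wrist','w1')
plan(0,.15,.06)
```

```text
t 3.1 tcp board [0.0011 0.1494] [0.5349 0.1941 0.231 ] shift [ 0.0038 -0.0072  0.0001] turn [-0.0001 -0.     -0.0007]
0.06032544367398075
t 3.15 tcp board [0.0014 0.1493] [0.5352 0.1941 0.2309] shift [ 0.0047 -0.0088  1.1395] turn [-0.      0.     -0.0008]
```

View pics/w1.png

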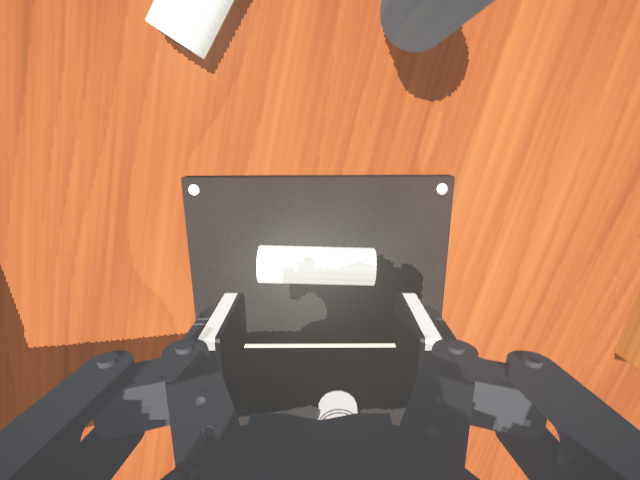

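Run:
```python
from h import *
np.set_printoptions(precision=4,suppress=True)
for n,uv,z in [('L',(257,265),.034),('R',(377,267.5),.034),('lineL',(245,346),.016),('lineR',(396,346),.016),('riv',(194,190),.016),('riv',(442,189),.016)]:
    p=onz('w1',uv,z); print(n,p,w2b(p))
p=(onz('w1',(317,246.5),.034)+onz('w1',(317,285),.034))/2; print(w2b(p))
E=np.load('pics/w1.npz');K=E['intrinsics'];X=E['extrinsics'];print(K[0,0],X[:3,3],w2b(X[:3,3]),X[:3,2])
for l,r in [((237,293),(404,293)),((213,347),(428,347))]:
    o,a=ray('w1',l);_,b=ray('w1',r); k=.0603/np.linalg.norm(a-b); p=o+k*a; q=o+k*b; print('tip',w2b(p),w2b(q),p[2],q[2])
```

```text
L [0.487  0.1316 0.034 ] [-0.0598  0.0995]
R [0.5996 0.1549 0.034 ] [0.0551 0.0965]
lineL [0.4893 0.0307 0.016 ] [-0.0807  0.0008]
lineR [0.6475 0.0672 0.016 ] [0.0817 0.0002]
riv [0.4133 0.1857 0.016 ] [-0.1193  0.169 ]
riv [0.6431 0.2395 0.016 ] [0.1168 0.1689]
[-0.0024  0.0982]
375.8107357621274 [0.5187 0.2634 0.3733] [0.0011 0.2206] [-0.0605  0.2695  0.9611]
tip [-0.0291  0.1652] [0.0312 0.1649] 0.2481094330517853 0.2480226069401799
tip [-0.0292  0.1631] [0.0311 0.1628] 0.2802533273899948 0.28016650127838943
```

The wrist view shows the sleeve spanning (257,265) to (377,267) and the line at row 346. In the board frame the sleeve is at about x −2 mm, y +98 mm, turned −1.5°. I'll descend behind it.

Emit:
move_arm(targets=[[[0,-0.01,0.03,0,0,0],[0,-0.01,0.12,0,0,0],[0,-0.01,0.24,0,0,0],[0,-0.02,0.36,0,0,0],[0,-0.02,0.48,0,0,0],[0,-0.02,0.6,0,0,0],[0,-0.02,0.72,0,0,0],[0,-0.02,0.83,0,0,0],[0,-0.02,0.92,0,0,0],[0,-0.02,0.97,0,0,0]]])

```text
t: 4.15
ee_pos: [0.53, 0.1939, 0.084]
orientation: [0.622, 0.783, -0.001, -0.001]
force: [0.1, -0.5, -0.1]
grip_width: 0.0601
finger_force: 0.0
```

Emit:
move_arm(targets=[[[0,0,0.02,0,0,0],[0,0,0.05,0,0,0],[0,0,0.1,0,0,0],[0,0,0.14,0,0,0],[0,0,0.18,0,0,0],[0,0,0.21,0,0,0],[0,0,0.23,0,0,0],[0,0,0.24,0,0,0],[0,0,0.24,0,0,0],[0,0,0.24,0,0,0]]])

```text
t: 5.15
ee_pos: [0.5315, 0.1939, 0.05]
orientation: [0.622, 0.783, 0.0, 0.0]
force: [-0.3, -1.0, -0.2]
grip_width: 0.0602
finger_force: 0.0
```

Run:
```python
from h import *
np.set_printoptions(precision=4,suppress=True)
plan(0,.15,.038)
snap('wrist','w2');snap('side','side2');snap('scene','scene2')
a=cv2.imread('pics/scene2.png')[210:310,335:435];b=cv2.imread('pics/side2.png')[150:250,260:360]
f=lambda i:cv2.resize(i,(400,400),interpolation=cv2.INTER_CUBIC)
cv2.imwrite('pics/crop2.png',np.hstack([f(a),f(b)]))
```

```text
t 5.15 tcp board [-0.0023  0.15  ] [0.5315 0.1939 0.05  ] shift [0.0003 0.0155 0.08  ] turn [ 0.0001 -0.     -0.0005]
```

View pics/crop2.png

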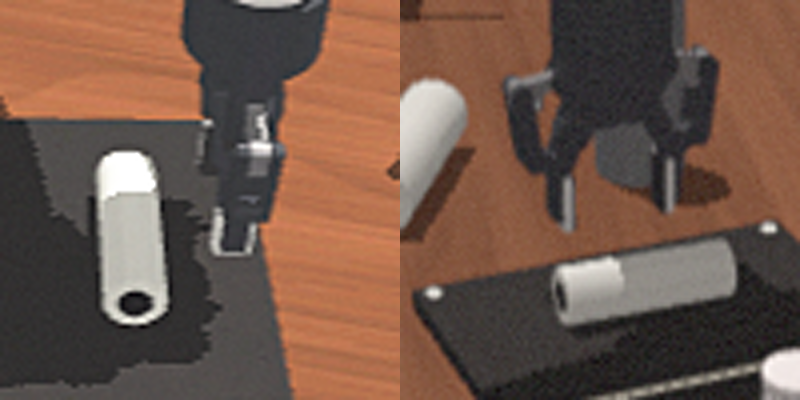

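View pics/w2.png

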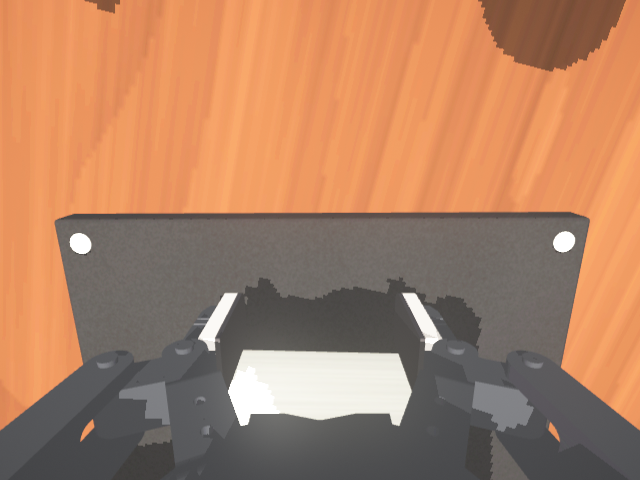

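Run:
```python
from h import *
np.set_printoptions(precision=4,suppress=True)
S=lambda u,v:(335+(u+.5)/4-.5,210+(v+.5)/4-.5)
D=lambda u,v:(260+(u-400+.5)/4-.5,150+(v+.5)/4-.5)
p,e=tri('scene2',S(235,252),'side2',D(668,213));print('tip',w2b(p),p[2],e)
p,e=tri('scene2',S(214,248),'side2',D(665,213));print('tip corner',w2b(p),p[2],e)
# rays on plane x_board const
def plane(f,uv,xb):
    o,r=ray(f,uv); k=(xb-w2b(o)[0])/(r[:2]@bx); p=o+k*r; return w2b(p),p[2]
for xb in(.028,.033,.04): print(xb,plane('scene2',S(214,248),xb),plane('scene2',S(254,253),xb),plane('side2',D(668,213),xb))
print(plane('side2',D(570,230),-.035))
p=onz('wrist' and 'w2',(320,352),.052);print('sleeve upper rim',w2b(p))
```

```text
tip [0.0348 0.1504] 0.05418638147549981 0.0064278798359274055
tip corner [0.0308 0.1406] 0.05680793964390418 0.00020329715391889083
0.028 (array([0.028 , 0.1412]), np.float64(0.05420172617977648)) (array([0.028 , 0.1643]), np.float64(0.05068567880272479)) (array([0.028 , 0.1288]), np.float64(0.062494457040476514))
0.033 (array([0.033 , 0.1401]), np.float64(0.059031705720346994)) (array([0.033, 0.163]), np.float64(0.055539299253839935)) (array([0.033 , 0.1406]), np.float64(0.05629162355781836))
0.04 (array([0.04  , 0.1385]), np.float64(0.06579367707714534)) (array([0.04  , 0.1612]), np.float64(0.06233436788540092)) (array([0.04 , 0.157]), np.float64(0.047607656682096766))
(array([-0.035 ,  0.1388]), np.float64(0.05828733575016409))
sleeve upper rim [-0.0027  0.1318]
```

The tips sit about 6.5 mm above the TCP at this opening. With TCP z = 0.034 they are about 6 mm above the sleeve's axis. I'll lower to that height, close in and push slowly.

Emit:
move_arm(targets=[[[0,0,0.01,0,0,0],[0,0,0.04,0,0,0],[0,0,0.07,0,0,0],[0,0,0.1,0,0,0],[0,0,0.107,0,0,0],[-0.02,0,0.107,0,0,0],[-0.04,0,0.107,0,0,0],[-0.06,0,0.107,0,0,0],[-0.08,0,0.107,0,0,0],[-0.1,0,0.107,0,0,0]]])

```text
t: 6.3
ee_pos: [0.5349, 0.1789, 0.0339]
orientation: [0.622, 0.783, 0.0, 0.0]
force: [-0.3, -0.1, -0.3]
grip_width: 0.0603
finger_force: 0.0
```

Emit:
move_arm(targets=[[[-0.013,0,0,0,0,0],[-0.026,0,0,0,0,0],[-0.039,0,0,0,0,0],[-0.052,0,0,0,0,0],[-0.065,0,0,0,0,0],[-0.078,0,0,0,0,0],[-0.091,0,0,0,0,0],[-0.104,0,0,0,0,0],[-0.117,0,0,0,0,0],[-0.13,0,0,0,0,0]]])

```text
t: 7.3
ee_pos: [0.5392, 0.1601, 0.0338]
orientation: [0.622, 0.783, -0.0, 0.0]
force: [0.6, -0.5, 0.6]
grip_width: 0.0602
finger_force: 0.1
```

Emit:
move_arm(targets=[[[-0.013,0,0,0,0,0],[-0.026,0,0,0,0,0],[-0.039,0,0,0,0,0],[-0.052,0,0,0,0,0],[-0.065,0,0,0,0,0],[-0.078,0,0,0,0,0],[-0.091,0,0,0,0,0],[-0.104,0,0,0,0,0],[-0.117,0,0,0,0,0],[-0.13,0,0,0,0,0]]])

```text
t: 8.3
ee_pos: [0.5436, 0.1411, 0.0337]
orientation: [0.622, 0.783, 0.0, 0.0]
force: [-0.3, 0.2, -0.0]
grip_width: 0.0599
finger_force: 0.1
```

Run:
```python
from h import *
np.set_printoptions(precision=4,suppress=True)
plan(-.002,.03,.034)
snap('side','side3');snap('scene','scene3')
a=cv2.imread('pics/scene3.png')[230:330,300:400];b=cv2.imread('pics/side3.png')[170:270,270:370]
f=lambda i:cv2.resize(i,(400,400),interpolation=cv2.INTER_CUBIC)
cv2.imwrite('pics/crop3.png',np.hstack([f(a),f(b)]))
```

```text
t 8.3 tcp board [-0.0026  0.0958] [0.5436 0.1411 0.0337] shift [-0.4387  0.0053 -0.0017] turn [ 0.      0.     -0.0004]
```

View pics/crop3.png

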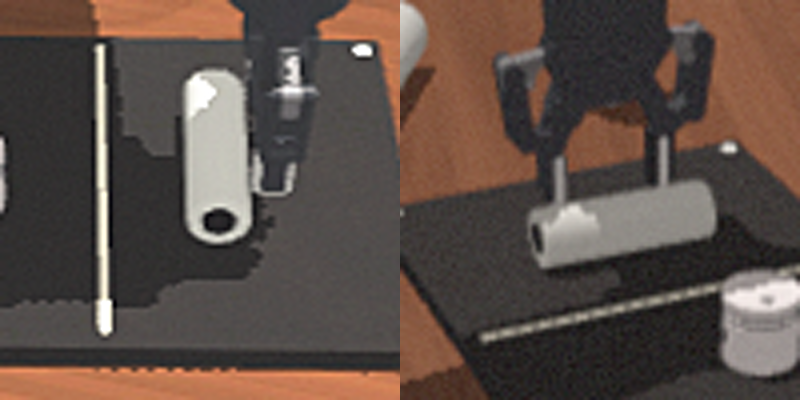

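Run:
```python
from h import *
print(w2b(onz('scene3',(300+219/4-.4,230+221/4-.4),.034)),w2b(onz('side3',(270+138/4-.4,170+238/4-.4),.034)))
```

```text
[0.05111226 0.06495154] [-0.05660823  0.07039049]
```

The picture shows the sleeve at scene crop (216,155) rolling evenly ahead of both fingertips, parallel to the line, at y ≈ 66 mm. I'll carry on with the push.

Emit:
move_arm(targets=[[[-0.013,0,0,0,0,0],[-0.026,0,0,0,0,0],[-0.039,0,0,0,0,0],[-0.052,0,0,0,0,0],[-0.065,0,0,0,0,0],[-0.078,0,0,0,0,0],[-0.091,0,0,0,0,0],[-0.104,0,0,0,0,0],[-0.117,0,0,0,0,0],[-0.13,0,0,0,0,0]]])

```text
t: 9.4
ee_pos: [0.548, 0.1221, 0.0337]
orientation: [0.622, 0.783, -0.0, -0.0]
force: [-0.3, 0.5, 0.3]
grip_width: 0.0604
finger_force: 0.1
```

Emit:
move_arm(targets=[[[-0.013,0,0,0,0,0],[-0.026,0,0,0,0,0],[-0.039,0,0,0,0,0],[-0.052,0,0,0,0,0],[-0.065,0,0,0,0,0],[-0.078,0,0,0,0,0],[-0.091,0,0,0,0,0],[-0.104,0,0,0,0,0],[-0.117,0,0,0,0,0],[-0.13,0,0,0,0,0]]])

```text
t: 10.4
ee_pos: [0.5524, 0.1031, 0.0338]
orientation: [0.622, 0.783, 0.0, -0.0]
force: [0.6, 0.1, 0.3]
grip_width: 0.0602
finger_force: 0.1
```

Emit:
move_arm(targets=[[[-0.013,0,0,0,0,0],[-0.026,0,0,0,0,0],[-0.039,0,0,0,0,0],[-0.052,0,0,0,0,0],[-0.065,0,0,0,0,0],[-0.078,0,0,0,0,0],[-0.091,0,0,0,0,0],[-0.104,0,0,0,0,0],[-0.117,0,0,0,0,0],[-0.13,0,0,0,0,0]]])

```text
t: 11.4
ee_pos: [0.5568, 0.0841, 0.0338]
orientation: [0.622, 0.783, -0.0, 0.0]
force: [-0.9, 1.1, -0.8]
grip_width: 0.0603
finger_force: 0.1
```

Emit:
move_arm(targets=[[[-0.01,0,0,0,0,0],[-0.018,0,0,0,0,0],[-0.025,0,0,0,0,0],[-0.03,0,0,0,0,0],[-0.034,0,0,0,0,0],[-0.037,0,0,0,0,0],[-0.039,0,0,0,0,0],[-0.04,0,0,0,0,0],[-0.04,0,0,0,0,0],[-0.04,0,0,0,0,0]]])

```text
t: 12.4
ee_pos: [0.5581, 0.0784, 0.0337]
orientation: [0.622, 0.783, -0.0, 0.0]
force: [0.2, 0.1, 0.0]
grip_width: 0.0602
finger_force: 0.1
```

Run:
```python
from h import *
np.set_printoptions(precision=4,suppress=True)
plan(-.002,.03,.034)
snap('side','side4');snap('scene','scene4')
a=cv2.imread('pics/scene4.png')[230:330,280:380];b=cv2.imread('pics/side4.png')[190:290,270:370]
f=lambda i:cv2.resize(i,(400,400),interpolation=cv2.INTER_CUBIC)
cv2.imwrite('pics/crop4.png',np.hstack([f(a),f(b)]))
```

```text
t 12.4 tcp board [-0.0028  0.0315] [0.5581 0.0784 0.0337] shift [-0.0098  0.0053 -0.0017] turn [-0.      0.     -0.0004]
```

View pics/crop4.png

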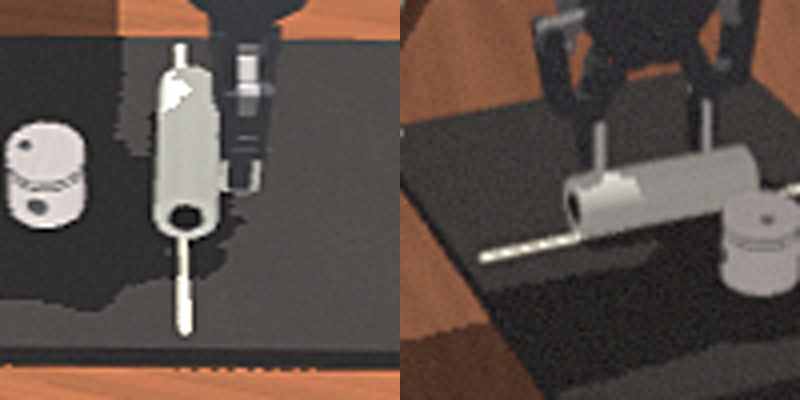

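Run:
```python
from h import *
print(w2b(onz('scene4',(280+186.5/4-.4,230+217/4-.4),.034)),w2b(onz('side4',(270+173/4-.4,190+204/4-.4),.034)))
for v in (120,150,180): print(w2b(onz('scene4',(280+(158+216-(0 if v else 0))/8-.4,230+v/4),.034)))
print(w2b(onz('scene0',A(362,188),.016)))
```

```text
[0.04911    0.00180777] [-0.05806687  0.00958656]
[-0.02992489  0.00315222]
[-0.00408359  0.00280455]
[0.02083106 0.00246935]
[0.00799411 0.00028122]
```

The sleeve lies along the line, its near end at scene crop (186,217), about 2–3 mm short sideways. I'll nudge it 2 mm further, back off and lift away.

Emit:
move_arm(targets=[[[-0.002,0,0,0,0,0],[-0.005,0,0,0,0,0],[-0.008,0,0,0,0,0],[-0.01,0,0,0,0,0],[-0.012,0,0,0,0,0],[-0.014,0,0,0,0,0],[-0.014,0,0,0,0,0],[-0.014,0,0,0,0,0],[0,0,0,0,0,0],[0.03,0,0,0,0,0]]])

```text
t: 13.5
ee_pos: [0.5571, 0.0828, 0.0337]
orientation: [0.622, 0.783, -0.0, 0.0]
force: [0.4, -0.3, 0.5]
grip_width: 0.0594
finger_force: 0.0
```

Emit:
move_arm(targets=[[[0.05,0,0,0,0,0],[0.1,0,0,0,0,0],[0.2,0,-0.02,0,0,0],[0.3,0,-0.1,0,0,0],[0.4,0,-0.22,0,0,0],[0.5,0,-0.36,0,0,0],[0.56,0,-0.5,0,0,0],[0.6,0,-0.64,0,0,0],[0.6,0,-0.76,0,0,0],[0.6,0,-0.8,0,0,0]]])

```text
t: 14.5
ee_pos: [0.5374, 0.1721, 0.1569]
orientation: [0.622, 0.783, 0.002, 0.001]
force: [0.2, -0.1, -0.9]
grip_width: 0.0601
finger_force: 0.0
```

Run:
```python
from h import *
plan(-.002,.03,.034)
snap('side','side5');snap('scene','scene5');snap('wrist','w5')
a=cv2.imread('pics/scene5.png')[230:330,280:380];b=cv2.imread('pics/w5.png')
f=lambda i:cv2.resize(i,(400,400),interpolation=cv2.INTER_CUBIC)
g=np.zeros((600,800,3),np.uint8); g[:400,:400]=f(a); g[:400,400:]=f(cv2.imread('pics/side5.png')[190:290,270:370])
g[400:,:]=cv2.resize(b[280:440,:],(800,200))
cv2.imwrite('pics/crop5.png',g)
```

```text
t 14.5 tcp board [-0.00154346  0.12742335] [0.53740008 0.17210424 0.15689368] shift [-0.6499 -0.0055  0.819 ] turn [ 0.0007 -0.0001 -0.0002]
```

View pics/crop5.png

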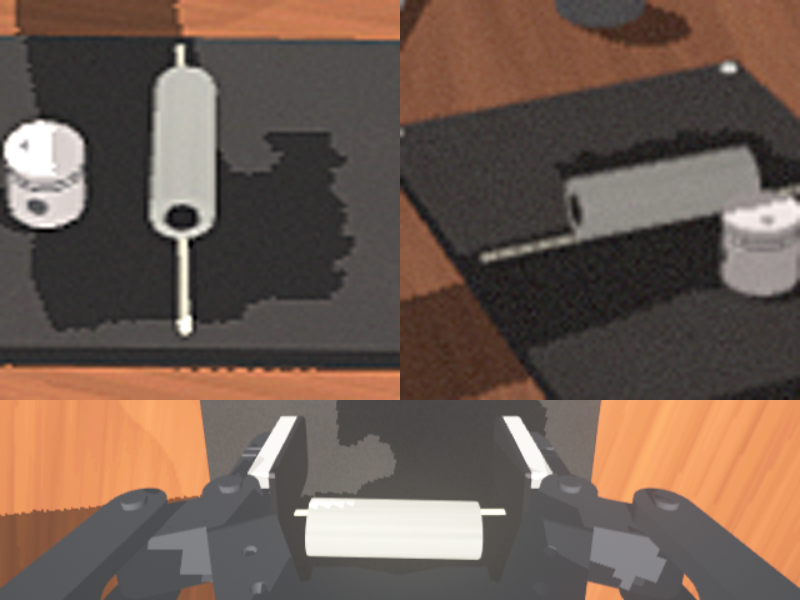

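Run:
```python
from h import *
np.set_printoptions(precision=4,suppress=True)
print('near end',w2b(onz('scene5',(280+182.5/4-.4,230+217/4-.4),.034)))
g=cv2.cvtColor(cv2.imread('pics/scene5.png'),cv2.COLOR_BGR2GRAY).astype(float)
for v in range(252,284,4):
    r=g[v,310:342]; m=np.where(r>110)[0]+310; p=w2b(onz('scene5',((m.min()+m.max())/2,v),.034)); print(v,m.min(),m.max(),p)
W=lambda u,v:(u*.8-.1,280+(v-400)*.8-.1)
# wrist: tangent planes at the two silhouette edges -> axis as bisector at z=.034
for u,a,b in((330,499,556),(460,501,559)):
    o,r1=ray('w5',W(u,a));_,r2=ray('w5',W(u,b)); r=r1/np.linalg.norm(r1)+r2/np.linalg.norm(r2); print('wrist',w2b(o+r*(.034-o[2])/r[2]))
for u in(300,495): print('line',w2b(onz('w5',W(u,512.5),.016)))
```

```text
near end [ 0.0491 -0.0004]
252 319 333 [-0.0586  0.0027]
256 319 333 [-0.0441  0.0025]
260 318 333 [-0.0299  0.0011]
264 318 333 [-0.016  0.001]
268 318 333 [-0.0024  0.0008]
272 318 333 [0.011  0.0006]
276 318 333 [0.0241 0.0005]
280 317 333 [ 0.037  -0.0008]
wrist [-0.048   0.0031]
wrist [0.037  0.0009]
line [-0.0713  0.0014]
line [0.0635 0.0011]
```

The last picture shows the sleeve centred on the line, which sticks out at both ends at scene crop (180,50) and (183,300). It is about 1 mm off sideways, about 2° off in direction and about 5 mm off lengthwise. The piston has not moved and the arm is clear.

```bash
python3 -c "
from h import *
print(robot.hand_in())"
```

```text
the job is handed in; nothing more can be done
None
```

I rolled the smaller sleeve onto the white line and handed the job in: it measures about 1 mm off sideways and 2° off in direction, the arm stayed clear of the piston, spray can and screwdriver, and no verdict was returned.

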